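Sort the cleared bench things into their trays

ROBOT

A 6-joint arm with a two-finger parallel gripper is mounted at the origin on a cart in front of the work surface, level with it; the furniture and walls round the work are solid. World frame = base frame: x ahead of the robot, y to its left, z up, the work surface at z = 0. Lengths are in m, angles in rad, forces in N, time in s.
With the tool pointing down it reaches from about 0.375 to 0.9 m from the base axis. Payload 3.1 kg.
Tool frame: the origin (TCP) lies where the fingers leave the gripper's body, on its centre line; the fingertips stand 70 mm ahead of it and the grasp point (between the pads) lies 51 mm ahead of it; z points along the fingers, y is the line along which they close (so a half turn about z gives the same grasp; the last joint's range is limited). The gripper opens to 87 mm and grips with 3 to 60 N. Pads are 19 mm wide; open, the fingers measure 117 mm over their backs; the gripper's body (75 mm by 190 mm) begins 51 mm behind the grasp point.
Start: joints at [-1.327, 0.527, 1.433, -0, 1.181, -0.178], TCP at [0.256, -0.57, 0.292] pointing down, gripper open.
Joint ranges: [-3.08, 3.08], [-0.75, 2.2], [0.22, 2.44], [-1.43, 4.57], [0, 2.65], [-2.85, 2.85]. Speed limits (rad/s): [2.79, 2.79, 3.14, 3.14, 3.14, 3.14].

INTERFACE

Orientations are given as a unit quaternion [x, y, z, w].
In Python, from rig import robot gives the robot as it stands.
- The arm moves only by the tool send_rows, never from a script. Its argument "deltas" is text: rows parted by semicolons, each of 7 numbers parted by spaces: the shift along the tool's x, y, z in mm, then the turn, a rotation vector about the tool's x, y, z in degrees, then the opening, from 0 (shut) to 1 (fully open). A call has 1 to 10 rows; each row shifts and turns the commanded pose from where the row before left it, along the tool's axes as they then stand; what a row does not reach is not made up. A row lasts 1/8 s, in which the tool goes at most 62.5 mm and 10.7 degrees, less where a joint would pass 70% of its speed; a pose out of reach is approached as far as the arm can. A call is refused whole if a number of a shift passes 62.5 or a number of a turn 10.7, either way. A call with a gripper value outside its range is refused whole. The fingers move at their own pace and stop on an object; "newtons" is the grip in N (left out, the last holds). Time passes only in rows, so rows that do not move let the fingers close. It gives the time, the measured TCP pose, the force, the opening and the grip force at its end, in the units of the state.
- robot.get_obs(): the state, without advancing time (a new reading comes with each control period).
- robot.camera(name): name is "scene" or "top" or "wrist"; returns a dict with "image" (400x640x3 uint8, red, green, blue), "depth" (400x640 float32, m along the optical axis (not along the pixel's ray), 0 where there is no reading), "fovy" (degrees; the focal length in pixels is half the picture's height over the tangent of half this angle, whatever the lens; pixels are square), "cx", "cy" (the principal point, pixels), "rvec" (rotation vector, rad) and "tvec" (3), from world to camera coordinates, as OpenCV has them. Camera axes: x right, y down, z forward; pixel columns grow to the right and rows downward; lengths in m; the calibration is good to about 2 mm. A picture is of the moment at which its call begins.
- robot.hand_in(): hands the job in; it is judged then, once.
Trained networks look in the newest picture that a camera, given by its name, has taken for a name from the list of things; names that differ only in an ending like _2 or _b are one class to them, and where a whole thing is asked for, a point or a joint stands for the part that bears it (a point fixed in the world has none). Each returns a list of dicts, best first, with "p" (0 to 1); they miss things now and then, are a little off and sometimes report something else, mostly with a low value. They report only what shows in the picture. A call takes as long as a camera call. They do not tell look-alikes from the thing itself.
- robot.find_in(camera, thing): "box" ([left, top, right, bottom] in pixels, round what is visible of it).
- robot.cut_out(camera, thing): "region" (400x640 bool, what is visible of it) and "box" ([left, top, right, bottom] in pixels, round what is visible of it).
The state is a dict: "time": time; "q": joint angles; "joint_velocities": joint speeds; "joint_torque": joint torques, N m; "position": TCP position; "tool_rot": TCP orientation; "ft_force": force on the tool from outside, world axes, zero at the start; "moment": the same for the moment, N m; "grip_width": finger opening in m; "grip_force": force on a finger pad.
Only numpy, scipy, OpenCV 4.12 (cv2) and the standard library are available. Lean on these libraries where they do the work, as an engineer would, in place of code of your own. Each camera call takes 0.05 s, during which the arm holds its last target. There are 200 camera calls.

TASK

Sort the five things in the row along the front of the bench into the three wooden trays, each with its own kind: the two bottles into the tray that already holds a bottle and the two black lens caps into the tray that already holds a lens cap, standing as they stand now and one to each empty bay, and the brass drift flat on the floor of the tray that holds the screwdriver, beside it. Never tip a bottle over, and leave the glass dish and the steel setting ring where they are.

Things in the scene. Friction and masses are not known exactly. Their poses are not given: they have to be found in the camera images.
- white_bottle_center (a point): white plastic bottle with a blue screw cap, 26 mm diameter (body, up to 46 mm), 53 mm high with its cap. Origin: on its axis, half-way up; z up. Stands upright on the bench at the start.
- brown_bottle_center (a point): brown bottle with a black screw cap, 34 mm diameter (body, up to 60 mm), 70 mm high with its cap. Origin: on its axis, half-way up; z up. Stands upright on the bench at the start.
- deep_cap_center (a point): deep black plastic lens cap, a round cup with its mouth up, 34 mm diameter, 24 mm high. Origin: on its axis, half-way up; z up. Stands upright on the bench at the start.
- low_cap_center (a point): low black plastic lens cap, a round cup with its mouth up, 31 mm diameter, 13 mm high. Origin: on its axis, half-way up; z up. Stands upright on the bench at the start.
- drift_center (a point): brass drift, a plain rod 122 mm long and 13 mm thick, lying on the bench. Origin: the middle of the rod, 6.5 mm above what it lies on; its own y runs along the rod.
- bottle_tray: wooden tray for bottles, 162 mm long (its own x), 96 mm wide (its own y); 30 mm high; fixed; inner floor 20 mm above its underside, walls 3 mm thick. Origin: centre of its underside on the bench, z up. Two equally high cross walls split it along x into three bays, each 50 mm (x) by 90 mm (y), centred at x = -0.053, 0 and +0.053. The bay at x = +0.053 is taken by a fixed white bottle (26 mm diameter, 60 mm high); the other two are empty.
- cap_tray: wooden tray for lens caps, 162 mm long (its own x), 96 mm wide (its own y); 30 mm high; fixed; inner floor 20 mm above its underside, walls 3 mm thick. Origin: centre of its underside on the bench, z up. Two equally high cross walls split it along x into three bays, each 50 mm (x) by 90 mm (y), centred at x = -0.053, 0 and +0.053. The bay at x = +0.053 is taken by a fixed black lens cap (32 mm diameter, 26 mm high); the other two are empty.
- tool_tray: wooden tray for long tools, without cross walls, inner floor 156 mm (x) by 90 mm (y), 162 mm long (its own x), 96 mm wide (its own y); 30 mm high; fixed; inner floor 20 mm above its underside, walls 3 mm thick. Origin: centre of its underside on the bench, z up. A fixed screwdriver (140 mm long, 12 mm thick) lies along x at y = -0.034; the rest of the floor is free, from y = -0.027 to +0.045.
- dish_center (a point): bystander: round glass dish with balls in it, 68 mm diameter, 14 mm high. Origin: its centre, half-way up. Loose; not to be moved.
- setting_ring_center (a point): bystander: steel setting ring lying flat, 64 mm diameter, 16 mm high. Origin: its centre, half-way up. Loose; not to be moved.
Things that resemble listed ones, but are neither listed nor needed, are in the scene too. Leave any green look-alike of the part that bears white_bottle_center alone. Leave any green look-alike of the part that bears deep_cap_center alone.

How it is judged:
By the outcome, as a careful person would: the job done as asked, in the order asked, and still so for the second after the job is handed in, with the robot touching nothing.
It also fails if it takes over 112 s, if anything falls off the work surface, if the arm or the gripper's body presses on something with over 40 N, if the wrist force passes 120 N, or if a joint passes its speed limit or range.

## Working session

There is one attempt and no reset: what is moved stays moved. The work goes in short steps, Python scripts to look and compute and a tool call to move; the robot and the scene stay as the last step left them, time stands still between calls to the robot, and variables do not carry over. Pictures are saved under pics/ and viewed, at most 14 in all, crops included, and the job is handed in when it is done.

Besides the shell and the picture viewer there is one more tool, called after "Emit:" in YAML: its name, and indented under it one key for each argument. send_rows: Moves the arm, as the interface text tells. Its arguments: {"type":"object","properties":{"deltas":{"type":"string"},"newtons":{"type":"number"}},"required":["deltas"]}

```bash
ls; mkdir -p pics
cat > h.py <<'E'
import numpy as np, cv2
from rig import robot
def save(c,name):
    im=robot.camera(c); cv2.imwrite(f'pics/{name}.png',im['image'][:,:,::-1]); return im
def world(c):
    f=200/np.tan(np.radians(c['fovy'])/2); v,u=np.mgrid[0:400,0:640]; d=c['depth'].astype(float)
    P=np.stack([(u-c['cx'])/f*d,(v-c['cy'])/f*d,d],-1)
    R=cv2.Rodrigues(np.array(c['rvec'],float))[0]
    W=(P-np.array(c['tvec'],float).ravel())@R
    W[d<=0]=np.nan
    return W
E
python3 - <<'E'
from h import *
print(robot.get_obs())
for cam in ['top','scene']:
    c=save(cam,cam+'0'); W=world(c); print(cam,c['fovy'],c['tvec'],c['rvec'],np.nanmin(W[...,:2].reshape(-1,2),0),np.nanmax(W[...,:2].reshape(-1,2),0))
    for t in ['white_bottle_center','brown_bottle_center','deep_cap_center','low_cap_center','drift_center','bottle_tray','cap_tray','tool_tray','dish_center','setting_ring_center']:
        for r in robot.cut_out(cam,t)[:4]:
            m=r['region']; p=W[m]; p=p[~np.isnan(p[:,0])]
            if len(p)<5: continue
            z=np.percentile(p[:,2],95); lo,hi=np.percentile(p[:,:2],[2,98],axis=0)
            print(t,round(r['p'],2),[int(x) for x in r['box']],'mid',((lo+hi)/2).round(3),'ext',(hi-lo).round(3),'z',z.round(3),c['image'][m].mean(0).astype(int))
E
```

```text
pics
{'time': 0.0, 'q': array([-1.32649708e+00,  5.28444643e-01,  1.43390698e+00, -3.73998994e-05,
        1.18137908e+00, -1.78525142e-01]), 'joint_velocities': array([ 0.000667  , -0.0008899 , -0.00213817,  0.00101588,  0.00041401,
       -0.00031275]), 'joint_torque': array([-6.31538915e-04, -4.40046787e+01, -1.76592153e+01,  6.33846782e-02,
        5.80563443e-02, -1.47754113e-04]), 'position': array([ 0.25632231, -0.56937957,  0.2912832 ]), 'tool_rot': array([ 9.77733501e-01,  2.09847701e-01, -5.24337035e-05, -1.06787883e-03]), 'ft_force': array([ 0.40242238, -0.11193843, -0.09754455]), 'moment': array([ 0.01585215, -0.005421  , -0.01066789]), 'grip_force': 0.0, 'grip_width': 0.08668631871267941}
top 49.91563530633229 [-0.10169761  0.50352274  0.9099927 ] [ 2.12047575 -2.13393382  0.10961544] [-0.18648527 -1.37943404] [1.64805386 1.48198172]
white_bottle_center 0.61 [352, 221, 360, 236] mid [ 0.45  -0.183] ext [0.024 0.024] z 0.054 [52 95 58]
brown_bottle_center 0.8 [186, 236, 205, 249] mid [0.419 0.165] ext [0.033 0.026] z 0.071 [63 55 52]
deep_cap_center 0.71 [294, 260, 311, 2
[... 2071 characters left out ...]
z 0.015 [199 191 178]
drift_center 0.72 [250, 207, 293, 221] mid [0.439 0.02 ] ext [0.047 0.11 ] z 0.015 [206 187 142]
bottle_tray 0.6 [237, 138, 291, 189] mid [0.609 0.164] ext [0.166 0.104] z 0.054 [168 122  87]
cap_tray 0.89 [273, 160, 332, 201] mid [0.618 0.022] ext [0.164 0.103] z 0.035 [160 112  76]
cap_tray 0.74 [352, 229, 364, 254] mid [ 0.467 -0.249] ext [0.066 0.025] z 0.055 [166 164 163]
tool_tray 0.9 [315, 177, 374, 219] mid [ 0.607 -0.122] ext [0.165 0.099] z 0.031 [170 120  85]
dish_center 0.57 [377, 214, 402, 236] mid [ 0.563 -0.287] ext [0.081 0.066] z 0.015 [198 189 176]
setting_ring_center 0.52 [351, 228, 363, 249] mid [ 0.445 -0.25 ] ext [0.022 0.024] z 0.055 [164 163 162]
```

```bash
python3 -c "
import cv2
a=cv2.imread('pics/top0.png')[95:295,160:490]; b=cv2.imread('pics/scene0.png')[120:300,200:440]
cv2.imwrite('pics/a.png',cv2.resize(a,(792,480),interpolation=2)); cv2.imwrite('pics/b.png',cv2.resize(b,(720,540),interpolation=2))"
```

```text
(no output)
```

View pics/a.png

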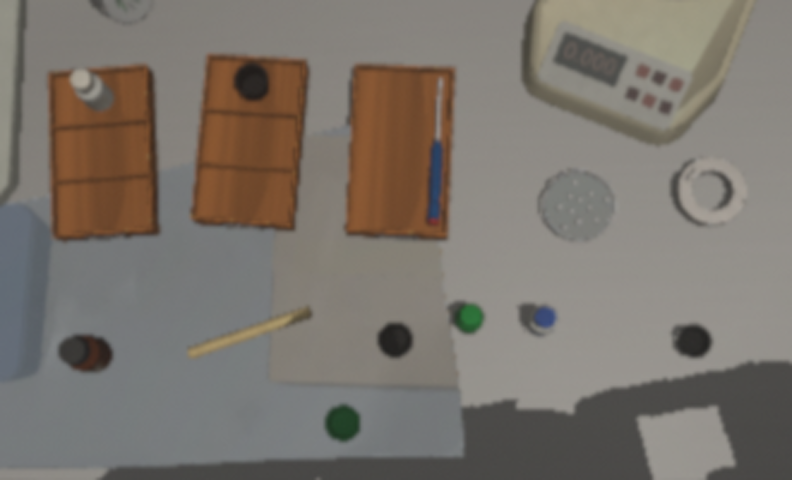

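View pics/b.png

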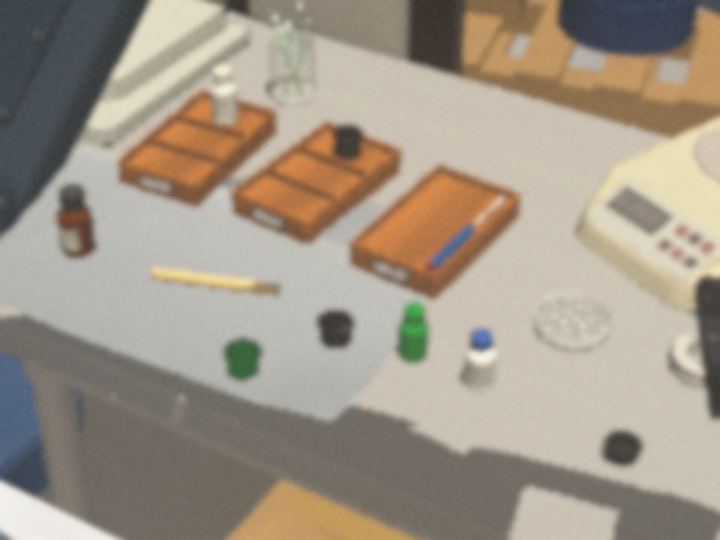

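The top view shows the bottle, cap and tool trays left to right, each with its fixed item at far x or along the right side. Below them are the brown bottle (85,350), drift (250,330), black deep cap (395,340), green bottle (470,318), white bottle (543,318), low cap (692,340) and green cap (343,422). The networks' positions match this. Next I'll fit poses and check how much room there is on the left.

```bash
cat >> h.py <<'E'
from scipy.spatial.transform import Rotation as R_
def state():
    o=robot.get_obs(); R=R_.from_quat(o['tool_rot']).as_matrix(); return o,R,o['position']+R[:,2]*0.051
def plan(x,y,z,yaw):
    """tool-axis mm to grasp point (x,y,z), then turn about tool z (deg)"""
    o,R,g=state(); d=R.T@(np.array([x,y,z])-g)*1000
    cur=np.degrees(np.arctan2(R[1,0],R[0,0])); t=-((yaw-cur+180)%360-180)
    print('t',round(o['time'],2),'grasp',g.round(4),'yaw',round(cur,1),'tilt',R[:2,2].round(3),'w',round(o['grip_width'],4),'| d',d.round(1),'turn z',round(t,1))
E
python3 - <<'E'
from h import *
c=robot.camera('top');W=world(c); np.save('W.npy',W)
Z=W[...,2]
def rect(n,zlo,zhi,k=0,rg=None):
    m=robot.cut_out('top',n)[k]['region'] if rg is None else rg
    p=W[m&(Z>zlo)&(Z<zhi)][:,:2]; 
    r=cv2.minAreaRect((p*1000).astype(np.float32)); print(n,np.round(r[0],1),np.round(r[1],1),round(r[2],1))
    return p
for n,k in [('bottle_tray',0),('cap_tray',0),('tool_tray',1)]:
    rect(n,.024,.036,k)
p=rect('drift_center',.006,.02); 
u,s,v=np.linalg.svd(p-p.mean(0),full_matrices=False); print(v[0],np.degrees(np.arctan2(v[0,1],v[0,0])))
def top(n,zlo,xy):
    m=(np.hypot(W[...,0]-xy[0],W[...,1]-xy[1])<.035)&(Z>zlo); p=W[m]
    (a,r)=cv2.minEnclosingCircle((p[:,:2]*1000).astype(np.float32)); print(n,np.round(a,1),round(r,1),len(p))
top('white',.045,(.448,-.249));top('white all',.01,(.448,-.249));top('green',.045,(.45,-.183));top('brown',.06,(.419,.165));top('brown all',.01,(.419,.165));top('deep',.012,(.431,-.117));top('low',.006,(.429,-.389));top('greencap',.012,(.356,-.066))
for x in np.arange(.35,.75,.05):
    print(round(x,2),[(round(y,2),round(float(np.nanmax(Z[(abs(W[...,0]-x)<.025)&(abs(W[...,1]-y)<.02)],initial=-1)),3)) for y in (.2,.24,.28,.32,.36)])
plan(.448,-.249,.15,0)
E
```

```text
bottle_tray [611.6 162.8] [164.1  97.1] 3.8
cap_tray [611.6 162.8] [164.1  97.1] 3.8Traceback (most recent call last):
  File "<stdin>", line 10, in <module>
  File "<stdin>", line 5, in rect
IndexError: list index out of range
```

Run:
```python
from h import *
W=np.load('W.npy'); Z=W[...,2]
def rect(n,zlo,zhi,x0,x1,y0,y1):
    p=W[(W[...,0]>x0)&(W[...,0]<x1)&(W[...,1]>y0)&(W[...,1]<y1)&(Z>zlo)&(Z<zhi)][:,:2]
    r=cv2.minAreaRect((p*1000).astype(np.float32)); print(n,np.round(r[0],1),np.round(r[1],1),round(r[2],1))
    return p
rect('bottle_tray',.018,.034,.5,.72,.095,.23)
rect('cap_tray',.018,.034,.5,.72,-.05,.09)
rect('tool_tray',.018,.034,.5,.72,-.19,-.06)
p=rect('drift',.006,.02,.39,.49,-.06,.1)
u,s,v=np.linalg.svd(p-p.mean(0),full_matrices=False); print(p.mean(0),np.degrees(np.arctan2(v[0,1],v[0,0])))
def top(n,zlo,xy):
    m=(np.hypot(W[...,0]-xy[0],W[...,1]-xy[1])<.035)&(Z>zlo); p=W[m]
    (a,r)=cv2.minEnclosingCircle((p[:,:2]*1000).astype(np.float32)); print(n,np.round(a,1),round(r,1),len(p))
top('white',.045,(.448,-.249));top('white all',.01,(.448,-.249));top('green',.045,(.45,-.183));top('brown',.06,(.419,.165));top('brown all',.01,(.419,.165));top('deep',.012,(.431,-.117));top('low',.006,(.429,-.389));top('greencap',.012,(.356,-.066))
for x in np.arange(.35,.75,.05):
    print(round(x,2),[(round(y,2),round(float(np.nanmax(Z[(abs(W[...,0]-x)<.025)&(abs(W[...,1]-y)<.02)],initial=-1)),3)) for y in (.2,.24,.28,.32,.36)])
plan(.448,-.249,.15,0)
```

```text
bottle_tray [611.1 162.7] [165.1  97.1] 3.8
cap_tray [620.1  21.4] [ 97.1 165. ] 85.9
tool_tray [ 608.4 -121.7] [ 96.1 165.4] 86.7
drift [452.9  14.1] [125.8  74.2] 88.8
[0.43999664 0.01999473] -71.14600038789617
white [ 448.6 -249.9] 9.6 66
white all [ 448.  -249.7] 12.9 126
green [ 450.4 -183.7] 9.6 64
brown [420.3 168.1] 12.7 124
brown all [420.  167.8] 17.3 280
deep [ 431.4 -116. ] 16.7 81
low [ 429.3 -389.4] 15.5 76
greencap [356.2 -67.7] 16.7 81
0.35 [(0.2, 0.008), (0.24, 0.007), (0.28, 0.415), (0.32, 0.409), (0.36, 0.008)]
0.4 [(0.2, 0.066), (0.24, 0.006), (0.28, 0.422), (0.32, 0.416), (0.36, 0.367)]
0.45 [(0.2, 0.01), (0.24, 0.007), (0.28, 0.393), (0.32, 0.394), (0.36, 0.372)]
0.5 [(0.2, 0.007), (0.24, 0.007), (0.28, 0.396), (0.32, 0.397), (0.36, 0.187)]
0.55 [(0.2, 0.033), (0.24, 0.032), (0.28, 0.391), (0.32, 0.412), (0.36, 0.038)]
0.6 [(0.2, 0.034), (0.24, 0.033), (0.28, 0.268), (0.32, 0.367), (0.36, 0.367)]
0.65 [(0.2, 0.032), (0.24, 0.034), (0.28, 0.299), (0.32, 0.412), (0.36, 0.402)]
0.7 [(0.2, 0.034), (0.24, 0.033), (0.28, 0.288), (0.32, 0.409), (0.36, 0.403)]
t 1.3 grasp [ 0.2565 -0.57    0.2412] yaw 24.2 tilt [ 0. -0.] w 0.087 | d [ 306.4 -214.1   91.2] turn z 24.2
```

Emit:
send_rows:
  deltas: "0 0 10 0 0 -9.4 1;0 0 10 0 0 -9.4 1;0 0 10 0 0 -9.4 1;0 0 10 0 0 -9.4 1;0 0 10 0 0 -9.4 1;0 0 10 0 0 -9.4 1;0 0 10 0 0 -9.4 1;0 0 0 0 0 0 1"
  newtons: 15

```text
time: 2.3
position: [0.2563, -0.5695, 0.2214]
tool_rot: [0.708, 0.707, 0.001, -0.001]
ft_force: [-0.4, -1.1, 0.1]
grip_width: 0.087
grip_force: 0.0
```

Run:
```python
from h import *
W=np.load('W.npy');Z=W[...,2]
m=(Z>.05)&(W[...,1]>.2)&(W[...,0]>.3)&(W[...,0]<.75)
print(np.sort(W[m][:,1])[:10].round(3))
plan(.448,-.2497,.15,90)
```

```text
[0.264 0.265 0.265 0.265 0.265 0.265 0.265 0.265 0.265 0.265]
t 2.3 grasp [ 0.2563 -0.5694  0.1704] yaw 89.9 tilt [-0.     0.002] w 0.087 | d [319.9 191.2  21. ] turn z -0.1
```

Emit:
send_rows:
  deltas: "32 19 2 0 0 0 1;32 19 2 0 0 0 1;32 19 2 0 0 0 1;32 19 2 0 0 0 1;32 19 2 0 0 0 1;32 19 2 0 0 0 1;32 19 2 0 0 0 1;32 19 2 0 0 0 1;32 19 2 0 0 0 1;32 19 2 0 0 0 1"

```text
time: 3.55
position: [0.4474, -0.2492, 0.2029]
tool_rot: [0.708, 0.706, 0.0, 0.001]
ft_force: [0.9, -0.0, -0.6]
grip_width: 0.0869
grip_force: 0.0
```

Emit:
send_rows:
  deltas: "0 0 0 0 0 0 1;0 0 0 0 0 0 1"

```text
time: 3.8
position: [0.4466, -0.2505, 0.2027]
tool_rot: [0.707, 0.707, -0.0, 0.001]
ft_force: [-0.4, -0.7, -0.3]
grip_width: 0.0871
grip_force: 0.0
```

Run:
```python
from h import *
c=save('wrist','w1'); W=world(c); Z=W[...,2]
for n,xy,z in (('white',(.448,-.249),.046),('green',(.45,-.183),.046)):
    p=W[(np.hypot(W[...,0]-xy[0],W[...,1]-xy[1])<.03)&(Z>z)&(Z<.06)]
    if len(p): a,r=cv2.minEnclosingCircle((p[:,:2]*1000).astype(np.float32)); print(n,np.round(a,1),r,len(p))
plan(.448,-.2497,.03,90)
```

```text
white [ 448.9 -251.6] 9.761834144592285 373
green [ 450.8 -185.3] 9.553482055664062 422
t 3.85 grasp [ 0.4464 -0.2509  0.1517] yaw 89.9 tilt [ 0.001 -0.001] w 0.0871 | d [  1.4   1.4 121.7] turn z -0.1
```

View pics/w1.png

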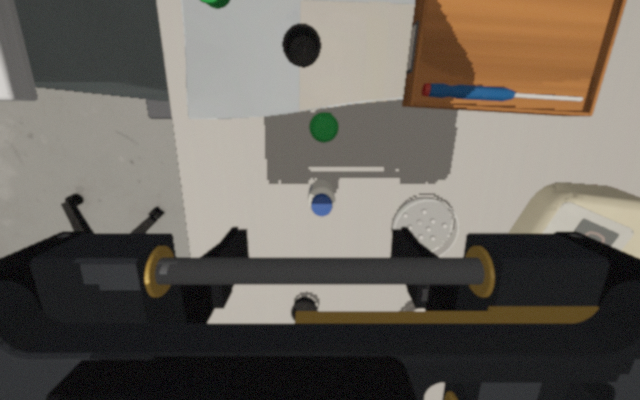

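The wrist view shows the white bottle (blue cap) at (321,200), centred between the fingers. Green bottle (323,127) and dish (425,222) are clear of them.

Emit:
send_rows:
  deltas: "0 2 20 0 0 0 1;0 0 25 0 0 0 1;0 0 25 0 0 0 1;0 0 25 0 0 0 1;0 0 17 0 0 0 1;0 0 10 0 0 0 1;0 0 0 0 0 0 1;0 0 0 0 0 0 0.2;0 0 0 0 0 0 0.2;0 0 0 0 0 0 0.2"

```text
time: 5.1
position: [0.4486, -0.25, 0.0808]
tool_rot: [0.707, 0.707, 0.0, 0.001]
ft_force: [-1.1, 0.2, -0.5]
grip_width: 0.0646
grip_force: 0.0
```

Emit:
send_rows:
  deltas: "0 0 0 0 0 0 0.1;0 0 0 0 0 0 0.1;0 0 0 0 0 0 0.1;0 0 0 0 0 0 0.1"

```text
time: 5.6
position: [0.4483, -0.2498, 0.0802]
tool_rot: [0.707, 0.707, -0.0, -0.0]
ft_force: [-0.3, -0.4, -0.3]
grip_width: 0.0254
grip_force: 15.1
```

Run:
```python
from h import *
plan(.6126,.1407,.15,93.8)
```

```text
t 5.6 grasp [ 0.4483 -0.2498  0.0292] yaw 90.0 tilt [-0.  0.] w 0.0254 | d [ 390.5  164.5 -120.8] turn z -3.8
```

Emit:
send_rows:
  deltas: "0 0 -10 0 0 0 0.1;0 0 -25 0 0 0 0.1;0 0 -30 0 0 0 0.1;0 0 -30 0 0 0 0.1;0 0 -26 0 0 0 0.1;15 6 0 0 0 0 0.1;25 10 0 0 0 0 0.1;30 13 0 0 0 0 0.1;30 13 0 0 0 0 0.1;30 13 0 0 0 0 0.1"

```text
time: 6.85
position: [0.5029, -0.1176, 0.2002]
tool_rot: [0.707, 0.707, -0.0, -0.001]
ft_force: [0.2, -0.6, -0.8]
grip_width: 0.0255
grip_force: 15.0
```

Emit:
send_rows:
  deltas: "30 13 0 0 0 0 0.1;30 13 0 0 0 0 0.1;30 13 0 0 0 0 0.1;30 13 0 0 0 0 0.1;30 13 0 0 0 0 0.1;30 13 0 0 0 0 0.1;30 12 0 0 0 0 0.1;25 11 0 0 0 0 0.1;15 7 0 0 0 -3.8 0.1;0 0 0 0 0 0 0.1"

```text
time: 8.1
position: [0.6103, 0.1321, 0.1999]
tool_rot: [0.682, 0.731, -0.001, -0.001]
ft_force: [0.1, -0.0, -0.3]
grip_width: 0.0254
grip_force: 15.0
```

Run:
```python
from h import *
plan(.6126,.1407,.050,93.8)
c=save('wrist','w2')
c=save('top','t2'); cv2.imwrite('pics/t2.png',cv2.resize(c['image'][95:255,160:400,::-1],(720,480)))
```

```text
t 8.1 grasp [0.6101 0.1321 0.1489] yaw 93.9 tilt [-0.002  0.   ] w 0.0254 | d [ 8.4  3.3 98.9] turn z 0.1
```

View pics/w2.png

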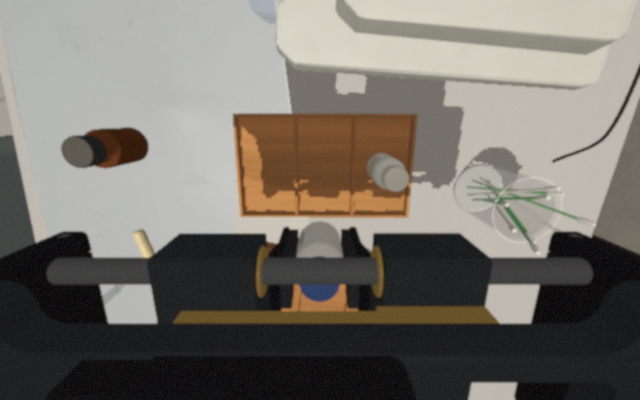

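Run:
```python
from h import *
c=robot.camera('wrist'); W=world(c); Z=W[...,2]
m=(W[...,0]>.5)&(W[...,0]<.715)&(W[...,1]>.10)&(W[...,1]<.23)&(Z>.018)&(Z<.034)
r=cv2.minAreaRect((W[m][:,:2]*1000).astype(np.float32)); print(r)
m=(W[...,0]>.65)&(W[...,0]<.85)&(W[...,1]>.0)&(W[...,1]<.26)&(Z>.05)
p=W[m]; print(len(p),p.min(0),np.sort(p[:,0])[:300:20].round(3)); q=p[p[:,0]>.69]; print(q.min(0),q.max(0))
W=world(robot.camera('top'));Z=W[...,2]
m=(W[...,0]>.65)&(W[...,0]<.85)&(W[...,1]>.0)&(W[...,1]<.26)&(Z>.05);p=W[m];print(len(p),p.min(0),p.max(0))
```

```text
((611.4088745117188, 161.23159790039062), (165.0764617919922, 95.3096694946289), 3.8471126556396484)
26029 [0.65000175 0.10011654 0.05000235] [0.65 0.65 0.65 0.65 0.65 0.65 0.65 0.65 0.65 0.65 0.65 0.65 0.65 0.65
 0.65]
[0.69000133 0.10011654 0.05000235] [0.79989819 0.17397476 0.22334263]
845 [0.65005205 0.07621687 0.05043596] [0.7998462  0.17289082 0.45000369]
```

Run:
```python
from h import *
c=robot.camera('wrist'); W=world(c)[155:232,440:575].reshape(-1,3)
for z in (.03,.06,.09,.12,.16,.2):
    p=W[(W[:,2]>z)&(W[:,2]<z+.03)]
    if len(p): print(z,len(p),p.min(0).round(3),p.max(0).round(3))
```

```text
0.03 2331 [0.746 0.122 0.03 ] [0.798 0.173 0.06 ]
0.06 2348 [0.745 0.122 0.06 ] [0.799 0.174 0.09 ]
0.09 230 [0.75  0.135 0.09 ] [0.792 0.171 0.109]
0.2 19 [0.687 0.171 0.2  ] [0.693 0.173 0.203]
```

Emit:
send_rows:
  deltas: "7 3 0 0 0 0 0.1;0 0 25 0 0 0 0.1;0 0 25 0 0 0 0.1;0 0 25 0 0 0 0.1;0 0 13 0 0 0 0.1;0 0 7 0 0 0 0.1;0 0 0 0 0 0 0.1;0 0 2 0 0 0 0.1;0 0 1 0 0 0 0.1;0 0 0 0 0 0 0.1"

```text
time: 9.6
position: [0.6138, 0.1374, 0.1036]
tool_rot: [0.683, 0.73, 0.0, 0.0]
ft_force: [-0.3, 0.2, -1.0]
grip_width: 0.0256
grip_force: 15.0
```

Run:
```python
from h import *
plan(.6127,.1397,.0495,93.8)
```

```text
t 9.6 grasp [0.6139 0.1374 0.0526] yaw 93.8 tilt [0.001 0.   ] w 0.0256 | d [ 2.3 -1.   3.1] turn z 0.0
```

Emit:
send_rows:
  deltas: "2 -1 1 0 0 0 0.1;0 0 1 0 0 0 0.1;0 0 1 0 0 0 0.1;0 0 0 0 0 0 0.1;0 0 0 0 0 0 0.1"

```text
time: 10.22
position: [0.6125, 0.1394, 0.1003]
tool_rot: [0.683, 0.73, 0.0, -0.0]
ft_force: [-1.2, -0.3, 0.4]
grip_width: 0.0256
grip_force: 15.0
```

Emit:
send_rows:
  deltas: "0 0 0.7 0 0 0 0.1;0 0 0 0 0 0 0.1"

```text
time: 10.48
position: [0.6126, 0.1394, 0.1002]
tool_rot: [0.683, 0.73, 0.0, 0.0]
ft_force: [-1.3, 0.5, 4.2]
grip_width: 0.0258
grip_force: 15.0
```

Contact. Release (opening about 44 mm) and rise.

Emit:
send_rows:
  deltas: "0 0 0 0 0 0 0.5;0 0 0 0 0 0 0.5;0 0 0 0 0 0 0.5;0 0 0 0 0 0 0.5;0 0 -10 0 0 0 0.5;0 0 -25 0 0 0 0.5;0 0 -30 0 0 0 0.5;0 0 -30 0 0 0 0.7;0 0 -25 0 0 0 1;0 0 0 0 0 0 1"

```text
time: 11.72
position: [0.6139, 0.1395, 0.2224]
tool_rot: [0.683, 0.73, 0.002, 0.002]
ft_force: [-0.5, -0.0, 0.3]
grip_width: 0.0661
grip_force: 0.0
```

Run:
```python
from h import *
plan(.4203,.1678,.16,90)
c=robot.camera('wrist');W=world(c);Z=W[...,2]
m=(np.hypot(W[...,0]-.42,W[...,1]-.168)<.035)
for z0,z1 in ((.058,.074),(.01,.058)):
    p=W[m&(Z>z0)&(Z<z1)][:,:2]
    if len(p): print(len(p),cv2.minEnclosingCircle((p*1000).astype(np.float32)),p.min(0),p.max(0))
m=(np.hypot(W[...,0]-.6127,W[...,1]-.139)<.03)&(Z>.04)&(Z<.09);p=W[m];print('white',len(p), p.max(0) if len(p) else '',p.min(0))
```

```text
t 11.72 grasp [0.6142 0.1395 0.1714] yaw 93.8 tilt [0.006 0.   ] w 0.0661 | d [  41.2 -191.7   10.2] turn z 3.8
904 ((421.8142395019531, 167.26051330566406), 12.908162117004395) [0.40919716 0.1549032 ] [0.4343065  0.18010659]
1306 ((422.3996887207031, 167.65576171875), 17.035907745361328) [0.41030218 0.15062282] [0.43933732 0.18438276]
white 689 [0.62563866 0.15084554 0.07368779] [0.60022087 0.12897641 0.04031692]
```

Emit:
send_rows:
  deltas: "3 -15 0 0 0 0 1;5 -25 0 0 0 0 1;6 -30 0 0 0 0 1;6 -30 0 0 0 0 1;6 -30 0 0 0 0 1;6 -28 0 0 0 0 1;5 -20 0 0 0 0 1;3 -12 0 0 0 3.8 1;0 0 0 0 0 0 1;0 0 0 0 0 0 1"

```text
time: 13.02
position: [0.4208, 0.1665, 0.2192]
tool_rot: [0.707, 0.708, -0.0, 0.0]
ft_force: [0.3, 0.9, 0.2]
grip_width: 0.0871
grip_force: 0.0
```

Run:
```python
from h import *
plan(.4218,.1674,.04,90)
```

```text
t 13.03 grasp [0.4208 0.1665 0.1682] yaw 90.1 tilt [-0. -0.] w 0.0871 | d [  0.9   1.  128.2] turn z 0.1
```

Emit:
send_rows:
  deltas: "1 1 20 0 0 0 1;0 0 25 0 0 0 1;0 0 25 0 0 0 1;0 0 25 0 0 0 1;0 0 20 0 0 0 1;0 0 13 0 0 0 1;0 0 0 0 0 0 1;0 0 0 0 0 0 0.3;0 0 0 0 0 0 0.3;0 0 0 0 0 0 0.2"

```text
time: 14.28
position: [0.4216, 0.1676, 0.0921]
tool_rot: [0.707, 0.707, 0.001, 0.0]
ft_force: [0.6, 0.5, -0.3]
grip_width: 0.0648
grip_force: 0.0
```

Emit:
send_rows:
  deltas: "0 0 0 0 0 0 0.2;0 0 0 0 0 0 0.2;0 0 0 0 0 0 0.2"
  newtons: 20

```text
time: 14.65
position: [0.4213, 0.1676, 0.0916]
tool_rot: [0.707, 0.707, 0.0, -0.0]
ft_force: [-0.7, 0.2, 0.8]
grip_width: 0.035
grip_force: 0.4
```

Run:
```python
from h import *
plan(.5574,.173,.16,93.8)
```

```text
t 14.65 grasp [0.4213 0.1676 0.0406] yaw 90.0 tilt [-0.  0.] w 0.035 | d [   5.4  136.1 -119.4] turn z -3.8
```

Emit:
send_rows:
  deltas: "0 0 0 0 0 0 0.1;0 0 0 0 0 0 0.1;0 0 -10 0 0 0 0.1;0 0 -25 0 0 0 0.1;0 0 -25 0 0 0 0.1;0 0 -20 0 0 0 0.1;0 20 0 0 0 0 0.1;2 28 0 0 0 0 0.1;2 28 0 0 0 0 0.1;1 28 0 0 0 0 0.1"

```text
time: 15.9
position: [0.5259, 0.1727, 0.1722]
tool_rot: [0.707, 0.707, 0.0, 0.0]
ft_force: [-0.1, -0.3, -0.5]
grip_width: 0.0336
grip_force: 20.0
```

Emit:
send_rows:
  deltas: "0 20 0 0 0 0 0.1;0 11 0 0 0 -3.8 0.1;0 0 0 0 0 0 0.1;0 0 0 0 0 0 0.1"

```text
time: 16.4
position: [0.5553, 0.1726, 0.1716]
tool_rot: [0.683, 0.73, -0.0, -0.0]
ft_force: [-0.7, 0.4, -0.3]
grip_width: 0.0334
grip_force: 20.0
```

Run:
```python
from h import *
plan(.5574,.173,.061,93.8)
c=save('wrist','w3')
```

```text
t 16.4 grasp [0.5553 0.1726 0.1206] yaw 93.8 tilt [-0.001 -0.   ] w 0.0334 | d [ 0.3  2.2 59.6] turn z -0.0
```

View pics/w3.png

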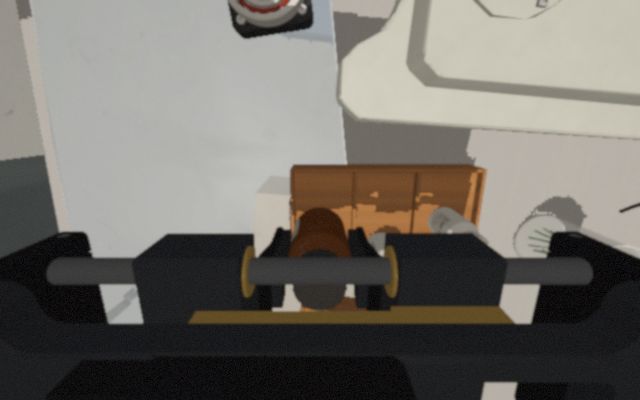

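Brown bottle (320,250) is held upright over the near bay, and the white bottle (375,245) stands clear behind the right finger.

Emit:
send_rows:
  deltas: "0 2 15 0 0 0 0.1;0 0 20 0 0 0 0.1;0 0 12 0 0 0 0.1;0 0 6 0 0 0 0.1;0 0 3 0 0 0 0.1;0 0 2 0 0 0 0.1;0 0 0 0 0 0 0.1;0 0 0.7 0 0 0 0.1;0 0 0 0 0 0 0.1"

```text
time: 17.58
position: [0.5584, 0.1728, 0.1131]
tool_rot: [0.683, 0.73, 0.0, 0.0]
ft_force: [-0.4, -0.3, -0.9]
grip_width: 0.0337
grip_force: 20.0
```

Emit:
send_rows:
  deltas: "0 -0.7 0.8 0 0 0 0.1;0 0 0.8 0 0 0 0.1;0 0 0 0 0 0 0.1;0 0 0.5 0 0 0 0.1;0 0 0 0 0 0 0.1"

```text
time: 18.2
position: [0.5575, 0.1727, 0.1116]
tool_rot: [0.683, 0.73, -0.0, 0.0]
ft_force: [-2.7, 0.2, 7.8]
grip_width: 0.0338
grip_force: 20.0
```

Emit:
send_rows:
  deltas: "0 0 0 0 0 0 0.5;0 0 0 0 0 0 0.5;0 0 0 0 0 0 0.5;0 0 0 0 0 0 0.5;0 0 -10 0 0 0 0.5;0 0 -25 0 0 0 0.5;0 0 -25 0 0 0 0.5;0 0 -25 0 0 0 0.6;0 0 -15 0 0 0 0.65;0 0 0 0 0 0 0.65"

```text
time: 19.45
position: [0.5582, 0.1728, 0.2121]
tool_rot: [0.683, 0.73, 0.001, 0.001]
ft_force: [-0.1, 0.6, 0.4]
grip_width: 0.0554
grip_force: 0.0
```

Run:
```python
from h import *
plan(.4314,-.116,.13,-4)
```

```text
t 19.45 grasp [0.5584 0.1728 0.1611] yaw 93.8 tilt [0.003 0.   ] w 0.0554 | d [-279.7 -146.1   30.7] turn z 97.8
```

Emit:
send_rows:
  deltas: "-15 -8 0 0 0 0 0.65;-28 -14 0 0 0 0 0.65;-30 -16 0 0 0 0 0.65;-30 -16 0 0 0 0 0.65;-30 -16 0 0 0 0 0.65;-30 -16 0 0 0 0 0.65;-30 -16 0 0 0 0 0.65;-30 -16 0 0 0 0 0.65;-30 -15 0 0 0 0 0.65;-27 -13 0 0 0 0 0.65"

```text
time: 20.7
position: [0.4285, -0.1175, 0.2098]
tool_rot: [0.683, 0.73, -0.001, -0.002]
ft_force: [0.7, 0.1, -0.1]
grip_width: 0.0565
grip_force: 0.0
```

Emit:
send_rows:
  deltas: "0 0 0 0 0 9.8 0.65;0 0 0 0 0 9.8 0.65;0 0 0 0 0 9.8 0.65;0 0 0 0 0 9.8 0.65;0 0 0 0 0 9.8 0.65;0 0 0 0 0 9.8 0.65;0 0 0 0 0 9.8 0.65;0 0 0 0 0 9.8 0.65;0 0 0 0 0 9.8 0.65;0 0 0 0 0 9.6 0.65"

```text
time: 21.95
position: [0.429, -0.1164, 0.2097]
tool_rot: [0.999, -0.038, -0.002, -0.001]
ft_force: [1.1, -0.9, 0.6]
grip_width: 0.0564
grip_force: 0.0
```

Run:
```python
from h import *
plan(.4314,-.116,.021,-4)
c=save('wrist','w4');W=world(c);Z=W[...,2]
for n,xy,z in (('deep',(.431,-.116),.012),('green',(.45,-.184),.045)):
    p=W[(np.hypot(W[...,0]-xy[0],W[...,1]-xy[1])<.028)&(Z>z)&(Z<.06)]
    if len(p): print(n,len(p),cv2.minEnclosingCircle((p[:,:2]*1000).astype(np.float32)))
```

```text
t 21.95 grasp [ 0.4289 -0.1163  0.1587] yaw -4.3 tilt [-0.003  0.001] w 0.0564 | d [  2.9  -0.4 137.7] turn z -0.3
deep 441 ((432.00274658203125, -117.88427734375), 16.8057918548584)
green 397 ((451.0803527832031, -185.36111450195312), 9.749695777893066)
```

View pics/w4.png

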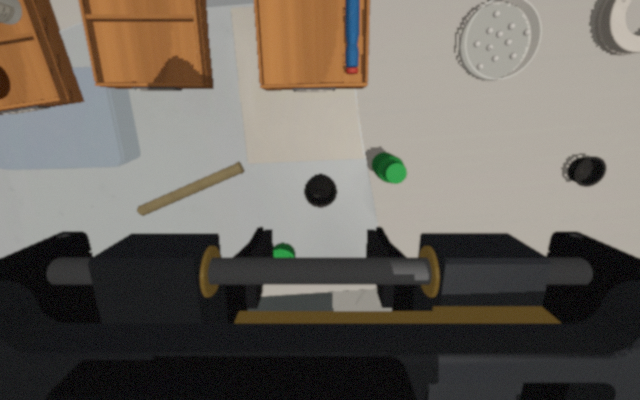

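The wrist view shows the deep cap at (320,190) centred between the fingers, with the green bottle (390,167) and green cap (283,250) clear.

Emit:
send_rows:
  deltas: "3 0.7 20 0 0 0 0.65;0 0 25 0 0 0 0.65;0 0 25 0 0 0 0.65;0 0 25 0 0 0 0.65;0 0 20 0 0 0 0.65;0 0 14 0 0 0 0.65;0 0 7 0 0 0 0.65;0 0 0 0 0 0 0.65;0 0 0 0 0 0 0.2;0 0 0 0 0 0 0.2"

```text
time: 23.25
position: [0.4339, -0.1174, 0.0753]
tool_rot: [0.999, -0.035, 0.001, 0.0]
ft_force: [0.3, 0.0, 0.2]
grip_width: 0.0438
grip_force: 0.0
```

Emit:
send_rows:
  deltas: "0 0 0 0 0 0 0.2;0 0 0 0 0 0 0.2;0 0 0 0 0 0 0.2;0 0 0 0 0 0 0.2;0 0 0 0 0 0 0.2"
  newtons: 12

```text
time: 23.88
position: [0.4338, -0.1174, 0.0751]
tool_rot: [0.999, -0.035, 0.0, 0.0]
ft_force: [0.7, 0.5, 6.5]
grip_width: 0.0323
grip_force: 12.0
```

Run:
```python
from h import *
plan(.6201,.0207,.12,-4.1)
```

```text
t 23.88 grasp [ 0.4338 -0.1174  0.0241] yaw -4.0 tilt [ 0.001 -0.   ] w 0.0323 | d [ 176.3 -150.7  -95.9] turn z 0.1
```

Emit:
send_rows:
  deltas: "0 0 -10 0 0 0 0.2;0 0 -20 0 0 0 0.2;0 0 -30 0 0 0 0.2;0 0 -25 0 0 0 0.2;0 0 -10 0 0 0 0.2;12 -11 0 0 0 0 0.2;25 -21 0 0 0 0 0.2;28 -24 0 0 0 0 0.2;28 -24 0 0 0 0 0.2;28 -24 0 0 0 0 0.2"

```text
time: 25.12
position: [0.5624, -0.0201, 0.1682]
tool_rot: [0.999, -0.034, -0.001, -0.0]
ft_force: [-0.1, -0.5, 0.9]
grip_width: 0.032
grip_force: 12.0
```

Emit:
send_rows:
  deltas: "28 -24 0 0 0 0 0.2;17 -14 0 0 0 0 0.2;10 -9 0 0 0 0 0.2;0 0 0 0 0 0 0.2;0 0 0 0 0 0 0.2"

```text
time: 25.75
position: [0.6186, 0.021, 0.1692]
tool_rot: [0.999, -0.035, -0.001, -0.0]
ft_force: [0.6, 0.5, -1.1]
grip_width: 0.0324
grip_force: 12.0
```

Run:
```python
from h import *
plan(.6201,.0207,.044,-4.1)
c=save('wrist','w5');W=world(c);Z=W[...,2]
p=W[(Z>.018)&(Z<.034)&(W[...,0]<.72)&(W[...,0]>.5)&(W[...,1]<.085)&(W[...,1]>-.05)]
print(cv2.minAreaRect((p[:,:2]*1000).astype(np.float32)))
p=W[(Z>.04)&(Z<.05)&(np.hypot(W[...,0]-.673,W[...,1]-.017)<.03)];print('fixed',len(p),cv2.minEnclosingCircle((p[:,:2]*1000).astype(np.float32)))
```

```text
t 25.75 grasp [0.6185 0.021  0.1182] yaw -4.0 tilt [-0.002  0.   ] w 0.0324 | d [ 1.7  0.1 74.2] turn z 0.1
((621.6305541992188, 19.38467025756836), (96.29086303710938, 161.51290893554688), 85.82831573486328)
fixed 623 ((674.35888671875, 15.495657920837402), 16.197999954223633)
```

View pics/w5.png

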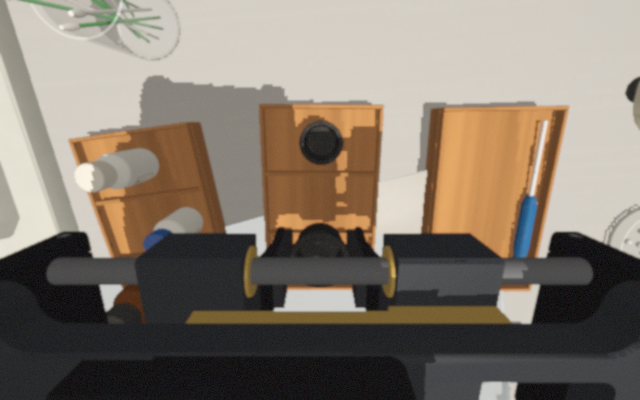

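The deep cap (320,240) is held level over the middle bay of the cap tray, and the fixed cap is at (321,143).

Emit:
send_rows:
  deltas: "2.5 1 15 0 0 0 0.2;0 0 20 0 0 0 0.2;0 0 20 0 0 0 0.2;0 0 10 0 0 0 0.2;0 0 4 0 0 0 0.2;0 0 2 0 0 0 0.2;0 0 0 0 0 0 0.2;0 0 0 0 0 0 0.2"

```text
time: 26.8
position: [0.6224, 0.0199, 0.0994]
tool_rot: [0.999, -0.035, 0.001, 0.0]
ft_force: [-0.1, -0.5, -0.2]
grip_width: 0.032
grip_force: 12.0
```

Emit:
send_rows:
  deltas: "-1 0 2 0 0 0 0.2;0 0 1.5 0 0 0 0.2;0 0 0 0 0 0 0.2;0 0 0.8 0 0 0 0.2;0 0 0 0 0 0 0.2"

```text
time: 27.42
position: [0.621, 0.02, 0.0951]
tool_rot: [0.999, -0.035, -0.0, 0.0]
ft_force: [-2.1, -0.6, 5.4]
grip_width: 0.0319
grip_force: 12.0
```

Emit:
send_rows:
  deltas: "0 0 0 0 0 0 0.55;0 0 0 0 0 0 0.55;0 0 0 0 0 0 0.55;0 0 0 0 0 0 0.55;0 0 -10 0 0 0 0.55;0 0 -20 0 0 0 0.55;0 0 -30 0 0 0 0.55;0 0 -30 0 0 0 0.6;0 0 -15 0 0 0 0.8;0 0 0 0 0 0 1"

```text
time: 28.68
position: [0.6218, 0.02, 0.2014]
tool_rot: [0.999, -0.035, 0.002, 0.0]
ft_force: [0.7, 0.2, 0.2]
grip_width: 0.0645
grip_force: 0.0
```

Run:
```python
from h import *
plan(.4293,-.3894,.14,-4)
c=robot.camera('wrist')
W=world(c);Z=W[...,2]
p=W[(Z>.025)&(Z<.06)&(np.hypot(W[...,0]-.621,W[...,1]-.02)<.022)];print(len(p),p.min(0),p.max(0))
```

```text
t 28.68 grasp [0.622  0.02   0.1504] yaw -4.0 tilt [ 0.004 -0.001] w 0.0645 | d [-163.9  421.7    9.9] turn z 0.0
636 [0.6028619  0.00349437 0.02526767] [0.63594299 0.03622688 0.04463716]
```

Emit:
send_rows:
  deltas: "-6 15 0 0 0 0 1;-10 27 0 0 0 0 1;-12 31 0 0 0 0 1;-12 31 0 0 0 0 1;-12 31 0 0 0 0 1;-12 31 0 0 0 0 1;-12 31 0 0 0 0 1;-12 31 0 0 0 0 1;-12 31 0 0 0 0 1;-12 31 0 0 0 0 1"

```text
time: 29.98
position: [0.4873, -0.2626, 0.1981]
tool_rot: [0.999, -0.035, -0.001, -0.001]
ft_force: [0.8, 0.7, 0.3]
grip_width: 0.0871
grip_force: 0.0
```

Emit:
send_rows:
  deltas: "-12 31 0 0 0 0 0.8;-12 31 0 0 0 0 0.65;-12 31 0 0 0 0 0.65;-12 24 0 0 0 0 0.65;-9 14 0 0 0 0 0.65;0 0 0 0 0 0 0.65;0 0 0 0 0 0 0.65"

```text
time: 30.85
position: [0.4231, -0.3873, 0.1991]
tool_rot: [0.999, -0.035, -0.0, -0.001]
ft_force: [0.4, 0.8, 0.1]
grip_width: 0.0568
grip_force: 0.0
```

Run:
```python
from h import *
plan(.4293,-.3894,.021,-4)
c=save('wrist','w6');W=world(c);Z=W[...,2]
p=W[(np.hypot(W[...,0]-.429,W[...,1]+.389)<.028)&(Z>.007)&(Z<.03)]
print(len(p),cv2.minEnclosingCircle((p[:,:2]*1000).astype(np.float32)),p[:,2].max())
```

```text
t 30.85 grasp [ 0.4231 -0.3873  0.1481] yaw -4.0 tilt [-0.001  0.001] w 0.0568 | d [  6.4   1.9 127.1] turn z 0.0
337 ((429.4460754394531, -391.6391296386719), 15.783445358276367) 0.013383440899663552
```

View pics/w6.png

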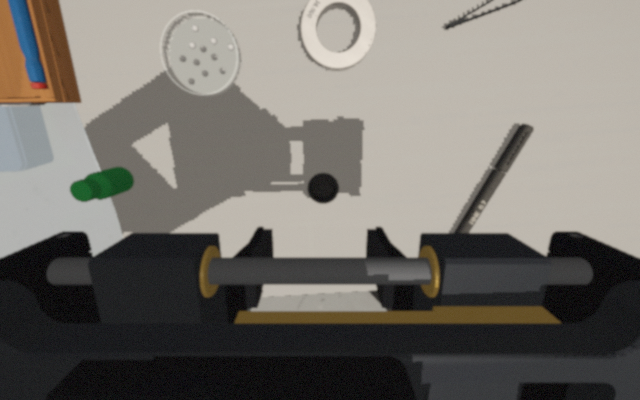

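The low cap is at (323,187) between the fingers, with nothing near it.

Emit:
send_rows:
  deltas: "6 3 20 0 0 0 0.65;0 0 25 0 0 0 0.65;0 0 25 0 0 0 0.65;0 0 25 0 0 0 0.65;0 0 15 0 0 0 0.65;0 0 9 0 0 0 0.65;0 0 4 0 0 0 0.65;0 0 0 0 0 0 0.65;0 0 0 0 0 0 0.65"

```text
time: 32.02
position: [0.4293, -0.392, 0.0772]
tool_rot: [0.999, -0.035, 0.0, 0.001]
ft_force: [0.1, 0.2, -0.3]
grip_width: 0.0569
grip_force: 0.0
```

Run:
```python
from h import *
plan(.4293,-.3907,.0215,-4)
```

```text
t 32.02 grasp [ 0.4293 -0.3921  0.0262] yaw -4.0 tilt [ 0.001 -0.001] w 0.0569 | d [-0.1 -1.4  4.7] turn z 0.0
```

Emit:
send_rows:
  deltas: "0 -1 2 0 0 0 0.65;0 0 2 0 0 0 0.65;0 0 0 0 0 0 0.65;0 0 0 0 0 0 0.2;0 0 0 0 0 0 0.2;0 0 0 0 0 0 0.2;0 0 0 0 0 0 0.2;0 0 0 0 0 0 0.2;0 0 0 0 0 0 0.2"

```text
time: 33.15
position: [0.4291, -0.3907, 0.0725]
tool_rot: [0.999, -0.035, 0.0, 0.0]
ft_force: [-0.0, -0.7, -0.4]
grip_width: 0.0289
grip_force: 12.0
```

Run:
```python
from h import *
plan(.568,.0236,.12,-4.1)
```

```text
t 33.15 grasp [ 0.4291 -0.3907  0.0215] yaw -4.0 tilt [ 0. -0.] w 0.0289 | d [ 109.9 -422.9  -98.5] turn z 0.1
```

Emit:
send_rows:
  deltas: "0 0 -8 0 0 0 0.2;0 0 -20 0 0 0 0.2;0 0 -30 0 0 0 0.2;0 0 -28 0 0 0 0.2;0 0 -12 0 0 0 0.2;4 -15 0 0 0 0 0.2;7 -26 0 0 0 0 0.2;8 -30 0 0 0 0 0.2;8 -30 0 0 0 0 0.2;8 -30 0 0 0 0 0.2"

```text
time: 34.4
position: [0.4726, -0.2598, 0.169]
tool_rot: [0.999, -0.035, -0.001, -0.001]
ft_force: [0.5, -0.2, 0.2]
grip_width: 0.0287
grip_force: 12.0
```

Emit:
send_rows:
  deltas: "8 -31 0 0 0 0 0.2;8 -31 0 0 0 0 0.2;8 -31 0 0 0 0 0.2;8 -31 0 0 0 0 0.2;8 -31 0 0 0 0 0.2;8 -31 0 0 0 0 0.2;8 -31 0 0 0 0 0.2;8 -31 0 0 0 0 0.2;7 -26 0 0 0 0 0.2;4 -15 0 0 0 0 0.2"

```text
time: 35.65
position: [0.5669, 0.0229, 0.1691]
tool_rot: [0.999, -0.034, -0.002, -0.0]
ft_force: [0.5, -0.6, -0.4]
grip_width: 0.0288
grip_force: 12.0
```

Emit:
send_rows:
  deltas: "0 0 0 0 0 0 0.2;0 0 0 0 0 0 0.2"

```text
time: 35.9
position: [0.5674, 0.0203, 0.1701]
tool_rot: [0.999, -0.035, -0.001, 0.0]
ft_force: [0.2, -0.1, 0.3]
grip_width: 0.0288
grip_force: 12.0
```

Run:
```python
from h import *
plan(.568,.0236,.0415,-4.1)
```

```text
t 35.9 grasp [0.5673 0.0203 0.1191] yaw -4.0 tilt [-0.001 -0.   ] w 0.0288 | d [ 0.5 -3.4 77.6] turn z 0.1
```

Emit:
send_rows:
  deltas: "0.5 -3.4 15 0 0 0 0.2;0 0 20 0 0 0 0.2;0 0 20 0 0 0 0.2;0 0 10 0 0 0 0.2;0 0 5 0 0 0 0.2;0 0 2.5 0 0 0 0.2;0 0 0 0 0 0 0.2;0 0 0 0 0 0 0.2"

```text
time: 36.9
position: [0.569, 0.0241, 0.0984]
tool_rot: [0.999, -0.035, 0.001, 0.0]
ft_force: [1.1, 0.3, 0.2]
grip_width: 0.0289
grip_force: 12.0
```

Run:
```python
from h import *
plan(.568,.0236,.0415,-4.1)
```

```text
t 36.9 grasp [0.569  0.024  0.0474] yaw -4.0 tilt [ 0.001 -0.   ] w 0.0289 | d [-1.   0.5  5.9] turn z 0.1
```

Emit:
send_rows:
  deltas: "-1 0 2 0 0 0 0.2;0 0 2 0 0 0 0.2;0 0 1 0 0 0 0.2;0 0 0 0 0 0 0.2;0 0 0.7 0 0 0 0.2;0 0 0 0 0 0 0.2;0 0 0 0 0 0 0.2"

```text
time: 37.78
position: [0.5678, 0.0242, 0.0924]
tool_rot: [0.999, -0.035, 0.0, 0.0]
ft_force: [0.6, 0.3, 1.4]
grip_width: 0.0287
grip_force: 12.0
```

Emit:
send_rows:
  deltas: "0 0 0 0 0 0 0.55;0 0 0 0 0 0 0.55;0 0 0 0 0 0 0.55;0 0 0 0 0 0 0.55;0 0 -10 0 0 0 0.55;0 0 -20 0 0 0 0.55;0 0 -30 0 0 0 0.55;0 0 -30 0 0 0 0.55;0 0 -15 0 0 0 0.55;0 0 0 0 0 0 0.55"

```text
time: 39.02
position: [0.5682, 0.0241, 0.1985]
tool_rot: [0.999, -0.035, 0.001, 0.0]
ft_force: [0.5, 0.1, 0.5]
grip_width: 0.0478
grip_force: 0.0
```

Run:
```python
from h import *
plan(.44,.02,.14,109)
W=world(robot.camera('top'));Z=W[...,2]
p=W[(Z>.008)&(Z<.018)&(W[...,0]>.39)&(W[...,0]<.49)&(W[...,1]>-.06)&(W[...,1]<.1)][:,:2]
r=cv2.minAreaRect((p*1000).astype(np.float32)); print(len(p),r)
W=world(robot.camera('wrist'));Z=W[...,2]
p=W[(Z>.022)&(Z<.05)&(np.hypot(W[...,0]-.568,W[...,1]-.0236)<.02)];print('low',len(p),p.min(0),p.max(0))
```

```text
t 39.02 grasp [0.5684 0.0241 0.1475] yaw -4.0 tilt [ 0.003 -0.   ] w 0.0478 | d [-127.8   12.9    7.1] turn z -113.0
256 ((439.7868347167969, 20.849956512451172), (11.755303382873535, 122.29143524169922), 18.7081241607666)
low 551 [0.55318526 0.0081073  0.0220014 ] [0.58370823 0.03891554 0.03341924]
```

Emit:
send_rows:
  deltas: "-15 2 0 0 0 0 0.55;-28 3 0 0 0 0 0.55;-30 3 0 0 0 0 0.55;-28 3 0 0 0 0 0.55;-17 1 0 0 0 0 0.55;-10 1 0 0 0 0 0.55;0 0 0 0 0 -10 0.55;0 0 0 0 0 -10 0.55;0 0 0 0 0 -10 0.55;0 0 0 0 0 -10 0.55"

```text
time: 40.38
position: [0.4393, 0.02, 0.1967]
tool_rot: [0.95, 0.312, -0.0, -0.0]
ft_force: [0.3, 0.4, -0.2]
grip_width: 0.0475
grip_force: 0.0
```

Emit:
send_rows:
  deltas: "0 0 0 0 0 -10 0.55;0 0 0 0 0 -10 0.55;0 0 0 0 0 -10 0.55;0 0 0 0 0 -10 0.55;0 0 0 0 0 -10 0.55;0 0 0 0 0 -10 0.55;0 0 0 0 0 -10 0.55;0 0 0 0 0 -2.7 0.55;0 0 0 0 0 0 0.55;0 0 0 0 0 0 0.55"

```text
time: 41.62
position: [0.4392, 0.02, 0.1969]
tool_rot: [0.583, 0.813, -0.0, -0.0]
ft_force: [-1.4, 0.8, 0.4]
grip_width: 0.0482
grip_force: 0.0
```

Run:
```python
from h import *
plan(.44,.02,.021,108.7)
c=save('wrist','w7');W=world(c);Z=W[...,2]
p=W[(Z>.004)&(Z<.018)&(W[...,0]>.39)&(W[...,0]<.49)&(W[...,1]>-.06)&(W[...,1]<.1)][:,:2]
print(len(p),cv2.minAreaRect((p*1000).astype(np.float32)))
```

```text
t 41.62 grasp [0.4392 0.02   0.1459] yaw 108.7 tilt [-0.  0.] w 0.0482 | d [ -0.3   0.8 124.9] turn z -0.0
1439 ((440.3232421875, 19.909740447998047), (11.692901611328125, 121.91837310791016), 18.976741790771484)
```

View pics/w7.png

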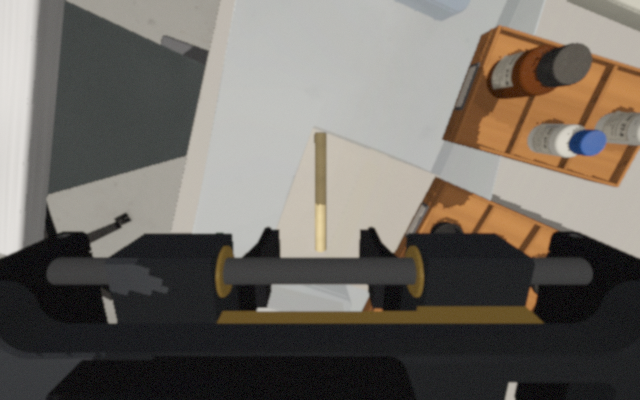

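The rod runs along column 320, centred between the fingers, and both bottles stand in their bays.

Emit:
send_rows:
  deltas: "0 1 20 0 0 0 0.55;0 0 25 0 0 0 0.55;0 0 25 0 0 0 0.55;0 0 25 0 0 0 0.55;0 0 15 0 0 0 0.55;0 0 8 0 0 0 0.55;0 0 4 0 0 0 0.55;0 0 0 0 0 0 0.55;0 0 0 0 0 0 0.55"

```text
time: 42.8
position: [0.4403, 0.0203, 0.0757]
tool_rot: [0.583, 0.813, 0.0, 0.0]
ft_force: [-0.0, -0.3, -0.9]
grip_width: 0.0478
grip_force: 0.0
```

Run:
```python
from h import *
plan(.4402,.02,.021,108.8)
```

```text
t 42.8 grasp [0.4403 0.0203 0.0247] yaw 108.7 tilt [ 0.001 -0.   ] w 0.0478 | d [-0.3 -0.2  3.7] turn z -0.1
```

Emit:
send_rows:
  deltas: "0 0 2 0 0 0 0.55;0 0 1.5 0 0 0 0.55;0 0 0 0 0 0 0.55;0 0 0 0 0 0 0.05;0 0 0 0 0 0 0.05;0 0 0 0 0 0 0;0 0 0 0 0 0 0;0 0 0 0 0 0 0;0 0 0 0 0 0 0;0 0 0 0 0 0 0"
  newtons: 25

```text
time: 44.05
position: [0.44, 0.0204, 0.0718]
tool_rot: [0.583, 0.813, 0.0, 0.0]
ft_force: [-0.0, 0.1, -0.4]
grip_width: 0.0096
grip_force: 25.0
```

Run:
```python
from h import *
a=np.radians(-3.3); t=np.array([.6088,-.1225])+0.014*np.array([-np.sin(a),np.cos(a)]); print(t)
plan(*t,.12,176.7)
```

```text
[ 0.6096059  -0.10852321]
t 44.05 grasp [0.44   0.0204 0.0208] yaw 108.7 tilt [0. 0.] w 0.0096 | d [-176.5  119.2  -99.2] turn z -68.0
```

Emit:
send_rows:
  deltas: "0 0 -8 0 0 0 0;0 0 -20 0 0 0 0;0 0 -30 0 0 0 0;0 0 -30 0 0 0 0;0 0 -12 0 0 0 0;-12 8 0 0 0 0 0;-24 16 0 0 0 0 0;-28 19 0 0 0 0 0;-28 19 0 0 0 0 0;-28 19 0 0 0 0 0"

```text
time: 45.3
position: [0.5563, -0.0686, 0.17]
tool_rot: [0.583, 0.813, -0.0, -0.001]
ft_force: [-0.7, 0.5, -1.0]
grip_width: 0.0096
grip_force: 25.0
```

Emit:
send_rows:
  deltas: "-28 19 0 0 0 0 0;-18 12 0 0 0 0 0;-10 7 0 0 0 0 0;0 0 0 0 0 -9 0;0 0 0 0 0 -9 0;0 0 0 0 0 -9 0;0 0 0 0 0 -9 0;0 0 0 0 0 -9 0;0 0 0 0 0 -9 0;0 0 0 0 0 -9 0"

```text
time: 46.55
position: [0.6086, -0.1079, 0.1706]
tool_rot: [0.069, 0.998, 0.0, -0.001]
ft_force: [0.5, 0.4, -1.5]
grip_width: 0.0097
grip_force: 25.0
```

Emit:
send_rows:
  deltas: "0 0 0 0 0 -5 0;0 0 0 0 0 0 0;0 0 0 0 0 0 0"

```text
time: 46.92
position: [0.6089, -0.108, 0.1712]
tool_rot: [0.029, 1.0, 0.0, -0.001]
ft_force: [0.3, -0.4, -1.3]
grip_width: 0.0094
grip_force: 25.0
```

Run:
```python
from h import *
plan(.6096,-.1085,.0408,176.7)
c=save('wrist','w8')
for n in ('wrist','top'):
    W=world(robot.camera(n));Z=W[...,2]
    p=W[(Z>.085)&(Z<.108)&(abs(W[...,1]+.1085)<.02)&(W[...,0]>.5)&(W[...,0]<.7)]
    if len(p): r=cv2.minAreaRect((p[:,:2]*1000).astype(np.float32)); print(n,len(p),r,p.min(0),p.max(0))
    p=W[(Z>.018)&(Z<.034)&(W[...,0]>.5)&(W[...,0]<.72)&(W[...,1]>-.19)&(W[...,1]<-.06)]
    print(cv2.minAreaRect((p[:,:2]*1000).astype(np.float32)))
```

```text
t 46.92 grasp [ 0.6089 -0.108   0.1202] yaw 176.7 tilt [-0.001  0.   ] w 0.0094 | d [-0.9 -0.5 79.4] turn z -0.0
wrist 596 ((599.6351318359375, -107.24739074707031), (102.57083892822266, 27.035663604736328), 5.058225154876709) [ 0.54832606 -0.12104356  0.09895027] [ 0.65093756 -0.09375239  0.10799885]
((585.9916381835938, -121.79536437988281), (96.19923400878906, 119.62203216552734), 86.8201675415039)
top 8 ((558.4220581054688, -108.21292877197266), (5.8829345703125, 25.050268173217773), 65.56788635253906) [ 0.54774402 -0.11071547  0.10343532] [ 0.57104223 -0.1003543   0.10798861]
((579.1563110351562, -120.12843322753906), (95.75962829589844, 106.6969223022461), 86.6932144165039)
```

View pics/w8.png

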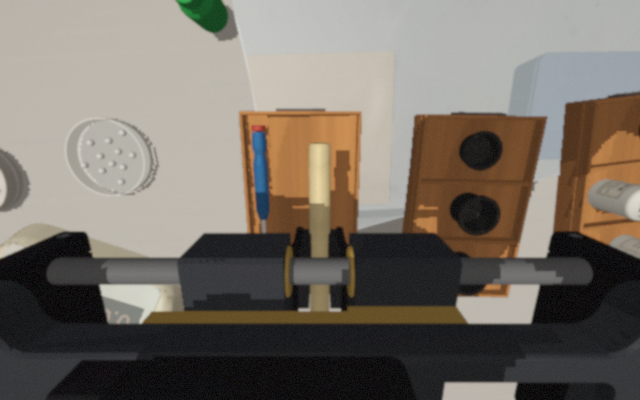

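Run:
```python
from h import *
W=np.load('W.npy');Z=W[...,2]
m=(Z>.045)&(W[...,0]>.55)&(W[...,0]<.7)&(W[...,1]<-.15)&(W[...,1]>-.35); p=W[m]; print(len(p),p[:,1].max() if len(p) else '', p[:,2].max() if len(p) else '')
```

```text
907 -0.2443703281912798 0.06471119854493652
```

Emit:
send_rows:
  deltas: "-1 -0.5 15 0 0 0 0;0 0 18 0 0 0 0;0 0 15 0 0 0 0;0 0 0 0 0 0 0;0 0 0 0 0 0 0"

```text
time: 47.7
position: [0.6103, -0.1087, 0.1236]
tool_rot: [0.029, 1.0, -0.0, -0.0]
ft_force: [0.2, 0.3, -1.9]
grip_width: 0.0098
grip_force: 25.0
```

Emit:
send_rows:
  deltas: "0.5 0 12 0 0 0 0;0 0 10 0 0 0 0;0 0 5 0 0 0 0;0 0 2 0 0 0 0;0 0 1 0 0 0 0;0 0 0 0 0 0 0;0 0 0 0 0 0 0"

```text
time: 48.58
position: [0.6099, -0.1087, 0.094]
tool_rot: [0.029, 1.0, -0.0, 0.0]
ft_force: [0.1, -0.6, -1.9]
grip_width: 0.0097
grip_force: 25.0
```

Emit:
send_rows:
  deltas: "0 0 1 0 0 0 0;0 0 0.7 0 0 0 0;0 0 0 0 0 0 0;0 0 0.5 0 0 0 0;0 0 0 0 0 0 0"

```text
time: 49.2
position: [0.6097, -0.1087, 0.0918]
tool_rot: [0.029, 1.0, -0.0, 0.0]
ft_force: [-0.3, 0.3, 0.9]
grip_width: 0.0098
grip_force: 25.0
```

Emit:
send_rows:
  deltas: "0 0 0 0 0 0 0.15;0 0 0 0 0 0 0.25;0 0 0 0 0 0 0.3;0 0 0 0 0 0 0.3;0 0 -6 0 0 0 0.3;0 0 -15 0 0 0 0.3;0 0 -25 0 0 0 0.3;0 0 -30 0 0 0 0.3;0 0 -30 0 0 0 0.3;0 0 -20 0 0 0 0.3"

```text
time: 50.45
position: [0.6103, -0.1088, 0.2205]
tool_rot: [0.029, 1.0, -0.001, 0.002]
ft_force: [0.6, -1.0, -0.6]
grip_width: 0.0262
grip_force: 0.0
```

Emit:
send_rows:
  deltas: "15 0 -10 0 0 0 0.3;30 0 -10 0 0 0 0.3;30 0 -10 0 0 0 0.3;30 0 0 0 0 0 0.3;30 0 0 0 0 0 0.3;15 0 0 0 0 0 0.3;0 0 0 0 0 0 0.3;0 0 0 0 0 0 0.3"

```text
time: 51.45
position: [0.4611, -0.1005, 0.2478]
tool_rot: [0.029, 1.0, -0.0, 0.001]
ft_force: [0.8, 0.3, 0.1]
grip_width: 0.0261
grip_force: 0.0
```

Run:
```python
from h import *
c=robot.camera('top'); cv2.imwrite('pics/t9.png',cv2.resize(c['image'][95:295,160:490,::-1],(792,480),interpolation=cv2.INTER_CUBIC))
c=robot.camera('scene'); cv2.imwrite('pics/s9.png',cv2.resize(c['image'][120:300,200:440,::-1],(720,540),interpolation=cv2.INTER_CUBIC))
W=world(robot.camera('top'));Z=W[...,2]
def q(n,xy,r,z0,z1):
    p=W[(np.hypot(W[...,0]-xy[0],W[...,1]-xy[1])<r)&(Z>z0)&(Z<z1)]
    if len(p): print(n,len(p),np.round(cv2.minEnclosingCircle((p[:,:2]*1000).astype(np.float32))[0],1),p[:,2].max().round(4))
q('dish',(.558,-.289),.05,.006,.03);q('ring',(.568,-.411),.05,.006,.03);q('white',(.6127,.139),.025,.06,.1);q('brown',(.557,.173),.025,.07,.1)
q('drift',(.61,-.105),.07,.025,.0292)
plan(.5,0,.2,0)
```

```text
dish 130 [ 557.8 -289. ] 0.0159
ring 456 [ 569.  -411.6] 0.0207
white 73 [612.2 138.1] 0.0764
brown 138 [557.3 173. ] 0.0913
drift 115 [ 628.8 -123.3] 0.0292
t 51.6 grasp [ 0.461  -0.1004  0.1965] yaw 176.7 tilt [ 0.001 -0.   ] w 0.0267 | d [-33.3 102.4  -3.5] turn z 176.7
```

View pics/s9.png

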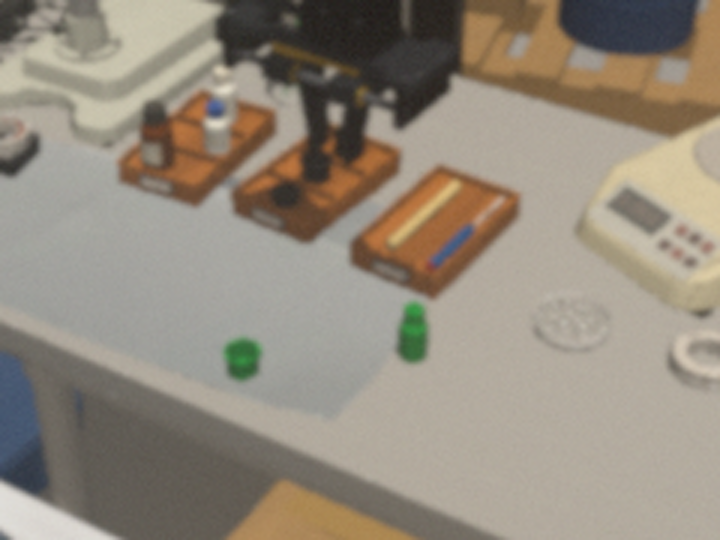

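View pics/t9.png

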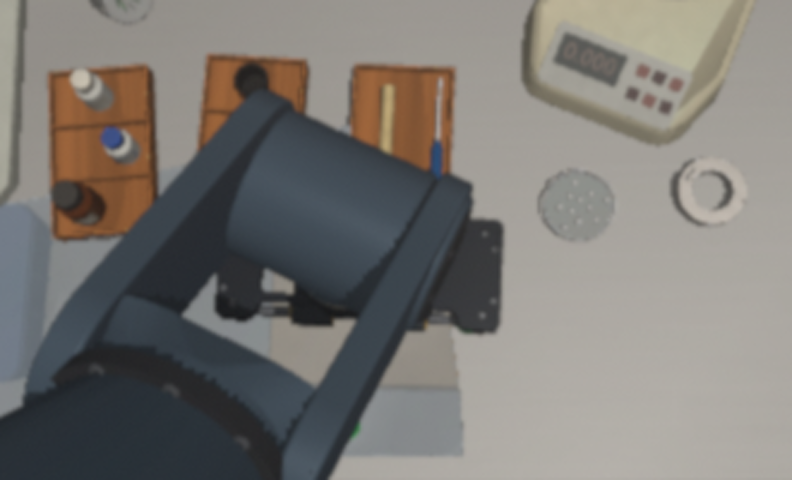

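The scene view shows both bottles upright in their own bays at (155,130) and (216,125), with the caps in theirs near (287,193) and (316,165). The drift lies flat beside the screwdriver at (425,213), and the dish, ring and green look-alikes haven't moved. The arm touches nothing.

```bash
python3 -c "
from rig import robot
print(robot.hand_in())"
```

```text
the job is handed in; nothing more can be done
None
```

All five things are sorted: both bottles and both lens caps stand one to a bay in their trays, the brass drift lies flat beside the screwdriver, and the dish, ring and green look-alikes were not moved; handed in at about 52 s.

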